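Set up a pine box for gluing

ROBOT

A 6-joint arm with a two-finger parallel gripper is mounted at the origin on the work surface. World frame = base frame: x ahead of the robot, y to its left, z up, the work surface at z = 0. Lengths are in m, angles in degrees, forces in N, time in s.
With the tool pointing down it reaches from about 0.35 to 0.875 m from the base axis. Payload 4.2 kg.
Tool frame: the origin (TCP) lies between the finger pads; the fingertips stand 17 mm ahead of it and the grasp point (between the pads) lies 2 mm behind it; z points along the fingers, y is the line along which they close (so a half turn about z gives the same grasp; the last joint's range is limited). The gripper opens to 87 mm and grips with 3 to 60 N. Pads are 19 mm wide; open, the fingers measure 117 mm over their backs; the gripper's body (75 mm by 190 mm) begins 51 mm behind the grasp point.
Start: joints at [-59.152, 22.042, 0.453, 0, -68.411, -14.817], TCP at [0.173, -0.601, 0.24] pointing down, gripper open.
Joint ranges: [-179.83, 179.83], [-69.29, 118.12], [-61.27, 80.66], [-181.25, 117.63], [-171.15, -9.14], [-177.46, 177.46]. Speed limits (degrees/s): [159.86, 159.86, 180, 180, 180, 180].

INTERFACE

Orientations are given as a 3x3 rotation matrix whose columns are the frame's x, y, z axes.
In Python, from station import r gives the robot as it stands.
- The arm moves only by the tool servo_tool, never from a script. Its argument "targets" is a list of rows, each a list of 5 numbers: the shift along the world's x, y, z in units of 30 mm (1.0 is 30 mm), then the turn about the world's z in rad, then the finger opening in mm, from 0 to 87. In form: [[x, y, z, turn, gripper], ...]. A call has exactly 5 rows; each row is the pose to reach, as a shift and turn from the pose commanded when the call began; what a row does not reach only later rows make up. A row lasts 1/12 s, in which the tool goes at most 41.7 mm and 7.16 degrees, less where a joint would pass 70% of its speed; a pose out of reach is approached as far as the arm can. A call with a gripper value outside its range is refused whole. The fingers move at their own pace and stop on an object; the grip force is fixed at half the most. Time passes only in rows, so rows that repeat a pose let the fingers close, or fill a call up. It gives the time, the measured TCP pose, the force, the opening and the grip force at its end, in the units of the state.
- r.sense(): the state, without advancing time (a new reading comes with each control period).
- r.capture(name): name is "scene" or "top"; returns a dict with "pixels" (480x640x3 uint8, red, green, blue), "fx", "fy", "cx", "cy" (pixels), "dist_coeffs" ([k1, k2, p1, p2, k3] as OpenCV has them; the pictures are not rectified), "world_from_camera" (4x4, takes a point from camera to world coordinates). Camera axes: x right, y down, z forward; pixel columns grow to the right and rows downward; lengths in m; the calibration is good to about 2 mm. A picture is of the moment at which its call begins. There is no depth.
- r.finish_job(): hands the job in; it is judged then, once.
The state is a dict: "time_s": time; "joints": joint angles; "joint_velocities": joint speeds; "effort": joint torques, N m; "tcp_pos": TCP position; "ee_rot": TCP orientation; "wrist_force": force on the tool from outside, world axes, zero at the start; "moment": the same for the moment, N m; "gripper_width": opening from 0.0 (shut) to 1.0 (fully open); "gripper_force": force on a finger pad.
Only numpy, scipy, OpenCV 4.12 (cv2) and the standard library are available. Lean on these libraries where they do the work, as an engineer would, in place of code of your own. Each camera call takes 0.05 s, during which the arm holds its last target. There are 200 camera calls.

TASK

Set out the gluing job: stand the open pine box flat on the plywood glue board, centred between its two cleats, lay the larger of the two loose boards on the box as its lid, square and flush with its edges, and stand the steel weight in the middle of that lid. Lay the smaller loose board square and flush on top of the pile of boards of its own size. Stand the white glue pot on the bench directly to the left of the dark lacquer jar (left as the robot sees it, level with the jar), leaving a gap of about 3 cm between them.

Things in the scene. Friction and masses are not known exactly. Their poses are not given: they have to be found in the camera images.
- box: loose open-topped pale pine box, 100 x 60 mm outside, 40 mm tall, walls 8 mm, about 90 g. Origin: centre of its underside; x along the 100 mm length, y across the 60 mm width, z up. Its two halves are alike (a half turn makes no difference).
- lid: the larger loose flat pine board, 100 x 60 mm, 12 mm thick, same outline as the box; lies flat on the bench. Origin: centre of its underside; x along its length, z up.
- panel: the smaller loose flat pine board, 76 x 46 mm, 12 mm thick; lies flat on the bench. Origin: centre of its underside; x along its length, z up.
- weight: loose dark steel press weight, about 0.55 kg: round base 54 mm across and 32 mm tall, with an upright cylindrical grip 24 mm across on top of it, from 32 to 64 mm height. Origin: centre of its underside, z up.
- glue_pot: loose closed white plastic glue pot, plain round, 54 mm across to 42 mm height, then a 50 mm wide cap up to 60 mm, about 120 g. Origin: centre of its underside, z up.
- glue_board: fixed plywood glue board, 160 x 100 mm, 8 mm thick, with two brown cleats across its short ends, each 20 mm wide, 90 mm long and rising 20 mm above the board (28 mm above the bench); 116 mm clear between the cleats, for the box's 100 mm length. Origin: centre of its underside, so the box's place is 8 mm above it; x runs from cleat to cleat, z up.
- pile: fixed pile of three pine boards like the small loose one, 76 x 46 mm, 36 mm tall in all. Origin: centre of its underside, in line with the top board; x along the boards' length, z up.
- lacquer_jar: fixed squat dark jar with a brass-coloured cap, 80 mm across, 72 mm tall. Origin: centre of its underside; axes as the world's, +y is the robot's left, z up.

How it is judged (in metres and radians):
At the end, for the whole second after the job is handed in: Box on the board between the cleats (centre 12 mm, 8 deg); lid on the box (10 mm, 8 deg); weight on the lid (12 mm of its middle); small board on the pile (10 mm, 9 deg); pot on the bench at the jar's +y side, gap 15 to 45 mm, x within 15 mm. All upright or flat within 4.5 deg and at rest (horizontal distance between box and glue_board below 0.012 m and z of box in the frame of glue_board between 0.004 and 0.012 m and angle between the x axis of box and the x axis of glue_board, either way round below 0.14 rad and horizontal distance between lid and box below 0.01 m and z of lid in the frame of box between 0.036 and 0.044 m and angle between the x axis of lid and the x axis of box, either way round below 0.14 rad and horizontal distance between weight and lid below 0.012 m and z of weight in the frame of lid between 0.008 and 0.016 m and horizontal distance between panel and pile below 0.01 m and z of panel in the frame of pile between 0.032 and 0.04 m and angle between the x axis of panel and the x axis of pile, either way round below 0.16 rad and y of glue_pot in the frame of lacquer_jar between 0.082 and 0.112 m and x of glue_pot in the frame of lacquer_jar between -0.015 and 0.015 m and height (world z) of glue_pot between -0.004 and 0.004 m and angle between each of box, lid, panel, weight, glue_pot's own z axis and vertical below 0.08 rad and linear speed of each of box, lid, panel, weight, glue_pot below 0.02 m/s); the robot touches nothing.
It also fails if it takes over 128 s, if anything falls off the work surface, if the arm or the gripper's body presses on something with over 40 N, if the wrist force passes 120 N, or if a joint passes its speed limit or range.

## Working session

There is one attempt and no reset: what is moved stays moved. The work goes in short steps, Python scripts to look and compute and a tool call to move; the robot and the scene stay as the last step left them, time stands still between calls to the robot, and variables do not carry over. Pictures are saved under pics/ and viewed, at most 14 in all, crops included, and the job is handed in when it is done.

Besides the shell and the picture viewer there is one more tool, called after "Call:" as name(argument=value, ...) on one line, values as JSON. servo_tool: Moves the arm, as the interface text tells. Its arguments: {"type":"object","properties":{"targets":{"type":"array","items":{"type":"array","items":{"type":"number"}}}},"required":["targets"]}

```bash
ls; mkdir -p pics
python3 - <<'E'
from station import r
import cv2
s=r.sense();print(s)
for n in("scene","top"):
    c=r.capture(n);cv2.imwrite(f"pics/{n}0.png",c["pixels"][:,:,::-1])
    print(n,c["fx"],c["fy"],c["cx"],c["cy"],c["dist_coeffs"],c["world_from_camera"])
E
```

```text
pics
{'time_s': 0.0, 'joints': array([-5.91521057e+01,  2.20888023e+01,  3.79247461e-01, -3.04340474e-02,
       -6.84100046e+01, -1.48175162e+01]), 'joint_velocities': array([ 0.00753583,  0.06913589,  0.03036856,  0.03117631, -0.03731248,
        0.04854877]), 'effort': array([ 1.69082496e-04, -3.90664351e+01,  1.87397540e+01,  4.22003388e+00,
        1.08363008e-02, -1.93243181e-04]), 'tcp_pos': array([ 0.17246946, -0.60013859,  0.23847282]), 'ee_rot': array([[-9.61169497e-01, -2.75957932e-01, -6.45920451e-04],
       [-2.75958682e-01,  9.61167324e-01,  2.04471718e-03],
       [ 5.65817061e-05,  2.14356714e-03, -9.99997701e-01]]), 'wrist_force': array([-0.71525656,  0.33396211,  0.79314997]), 'moment': array([ 0.00190757, -0.02654383,  0.04570515]), 'gripper_force': 0.0, 'gripper_width': 0.999872658360509}
scene 553.9342177416636 553.9342177416636 328.40126389358204 243.7671487781329 [-0.16652383  0.          0.          0.          0.        ] [[-0.2683381   0.62339248 -0.73442255  1.18746814]
 [ 0.96332081  0.17584094 -0.20271403  0.16723136]
 [ 0.00277115 -0.76188042 -0.64771178  0.63185403]
 [ 0.          0.          0.          1.        ]]
top 455.0466166317493 455.0466166317493 320.54728423476377 240.18018217003208 [0.03510093 0.         0.         0.         0.        ] [[ 0.02324686 -0.99879867  0.04313697  0.49192712]
 [-0.99959428 -0.0239324  -0.0154442   0.00988125]
 [ 0.01645802 -0.04276044 -0.99894979  0.79364563]
 [ 0.          0.          0.          1.        ]]
```

View pics/top0.png

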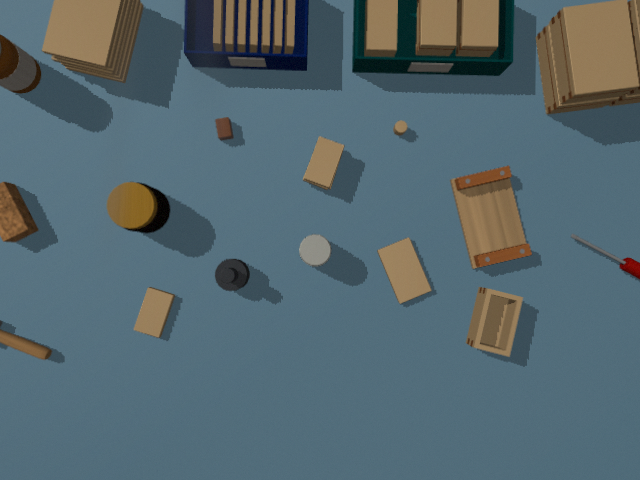

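View pics/scene0.png

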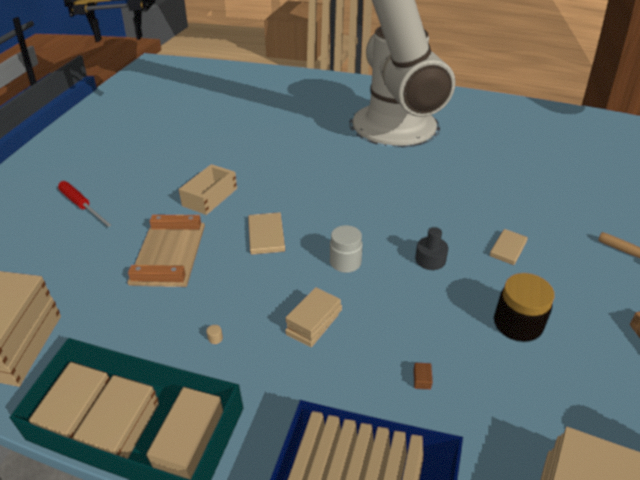

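Top view (up = +x, left = +y): box (497,322), lid (405,270), panel (154,312), pile (324,163), glue board (490,217), pot (315,250), weight (232,275), jar (137,207). The scene view agrees.

```bash
cat > h.py <<'E'
import cv2, numpy as np
from station import r
def rays(c,px):
    K=np.array([[c["fx"],0,c["cx"]],[0,c["fy"],c["cy"]],[0,0,1]])
    u=cv2.undistortPoints(np.float64(px).reshape(-1,1,2),K,np.float64(c["dist_coeffs"])).reshape(-1,2)
    T=np.array(c["world_from_camera"]);return T[:3,3],np.c_[u,np.ones(len(u))]@T[:3,:3].T
def plane(c,px,z):
    o,d=rays(c,px);return (o+d*((z-o[2])/d[:,2])[:,None])[:,:2]
def rect(c,cnt,z):
    """minAreaRect on plane z: centre, long, short (mm), angle of the long side (deg, -90..90)"""
    p=plane(c,cnt,z);b=cv2.boxPoints(cv2.minAreaRect(np.float32(p*1000)))/1000
    e=b[1]-b[0],b[2]-b[1];e=sorted(e,key=np.linalg.norm)
    a=np.degrees(np.arctan2(e[1][1],e[1][0]));a=(a+90)%180-90
    return b.mean(0).round(4),*(np.round([np.linalg.norm(e[1])*1e3,np.linalg.norm(e[0])*1e3,a],1))
def blob(mask,x,y):
    """contour nearest to (x,y)"""
    cs=[k for k in cv2.findContours(mask.astype(np.uint8),cv2.RETR_EXTERNAL,cv2.CHAIN_APPROX_NONE)[0] if cv2.contourArea(k)>60]
    return min(cs,key=lambda k:np.hypot(*(k.reshape(-1,2).mean(0)-[x,y])))
E
python3 - <<'E'
from h import *
c=r.capture("top");im=c["pixels"];cv2.imwrite("pics/crop1.png",cv2.resize(im[125:365,105:545,::-1],None,fx=1.8,fy=1.8,interpolation=cv2.INTER_CUBIC))
hsv=cv2.cvtColor(im,cv2.COLOR_RGB2HSV)
for n,(x,y) in dict(box=(497,295),boxbot=(488,322),boxside=(474,318),lid=(405,270),panel=(154,312),pile=(326,158),pileside=(321,184),pot=(315,250),weight=(232,275),base=(222,280),jar=(130,205),cleat=(483,180),board=(490,217),bench=(400,350)).items(): print(n,hsv[y,x],im[y,x])
for n,x,y,z in [("lid",405,270,.012),("panel",154,312,.012),("pile",324,160,.036),("box",497,322,.04)]:
    for v in (120,150,165,180):
        m=(hsv[...,0]<30)&(hsv[...,2]>v)&(hsv[...,1]>50); k=blob(m,x,y);print(n,v,rect(c,k,z))
E
```

```text
box [ 18 105 131] [131 109  77]
boxbot [ 17 104 110] [110  91  65]
boxside [ 17 103 121] [121 100  72]
lid [ 17 100 155] [155 129  94]
panel [ 18 100 153] [153 128  93]
pile [ 17 104 154] [154 127  91]
pileside [ 17 103 134] [134 111  80]
pot [ 30  16 143] [143 143 134]
weight [105  20  52] [48 50 52]
base [105  20  50] [46 48 50]
jar [ 19 175 134] [134 100  42]
cleat [ 12 176 126] [126  75  39]
board [ 16 111 143] [143 115  81]
bench [100  84 124] [ 83 110 124]
lid 120 (array([ 0.4779, -0.1465], dtype=float32), np.float32(98.8), np.float32(58.7), np.float32(23.7))
lid 150 (array([ 0.4782, -0.1463], dtype=float32), np.float32(96.9), np.float32(57.3), np.float32(23.7))Traceback (most recent call last):
  File "<stdin>", line 7, in <module>
  File "h.py", line 18, in blob
    return min(cs,key=lambda k:np.hypot(*(k.reshape(-1,2).mean(0)-[x,y])))
ValueError: min() iterable argument is empty
```

View pics/crop1.png

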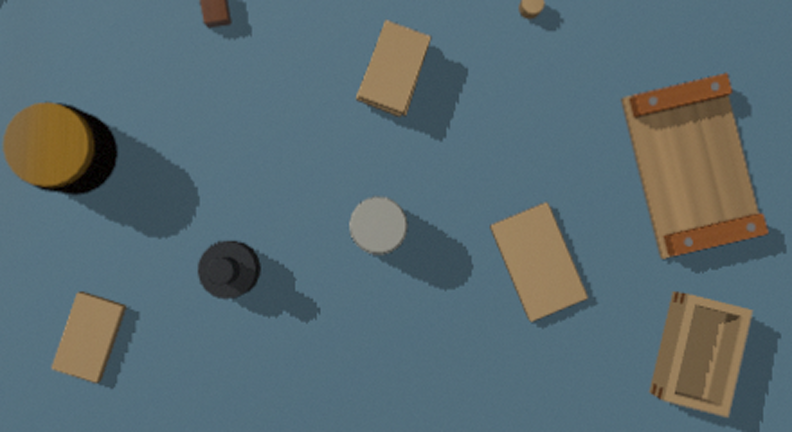

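```bash
cat > m.py <<'E'
from h import *
def circ(c,k,z):
    p=plane(c,k,z);(x,y),R=cv2.minEnclosingCircle(np.float32(p*1000));e=cv2.fitEllipse(np.float32(p*1000));return np.round([x/1e3,y/1e3,2*R],4),np.round(e[0],1),np.round(e[1],1)
E
python3 - <<'E'
from m import *
c=r.capture("top");im=c["pixels"];hsv=cv2.cvtColor(im,cv2.COLOR_RGB2HSV).astype(int);H,S,V=hsv[...,0],hsv[...,1],hsv[...,2]
wood=(H<30)&(S>50)
for n,x,y,z,vs in [("lid",405,270,.012,(120,140)),("panel",154,312,.012,(120,138,144)),("pile",324,160,.036,(139,143,147)),("box",497,322,.04,(80,122,124,127,130))]:
    for v in vs:
        print(n,v,*rect(c,blob(wood&(V>v),x,y),z))
print("boardall",rect(c,blob(wood&(V>60),490,217),.008))
ce=[]
for x,y in((483,180),(503,256)):
    for v in (60,100,110):
        k=blob((H<16)&(S>140)&(V>v),x,y);q=rect(c,k,.028);print("cleat",v,*q)
    ce.append(q[0])
d=ce[0]-ce[1];print("mid",(ce[0]+ce[1])/2,np.linalg.norm(d),np.degrees(np.arctan2(d[1],d[0])))
print("pot",circ(c,blob((S<45)&(V>100),315,250),.06))
print("jarcap",circ(c,blob((H<30)&(S>140)&(V>70),132,205),.072))
jall=blob(((V<60)&(S>0)|(S>140)&(V>70)),137,207)
dark=blob((V<60)&(S<60),232,275);print("weight base on .032",circ(c,dark,.032),"on 0",circ(c,dark,0))
# scene view: pot cap, weight
s=r.capture("scene");hs=cv2.cvtColor(s["pixels"],cv2.COLOR_RGB2HSV).astype(int)
k=blob((hs[...,2]<60)&(hs[...,1]<80),431,250).reshape(-1,2);print("weight scene bbox",k.min(0),k.max(0), plane(s,[[434,231]],.064),)
k=blob((hs[...,0]<30)&(hs[...,1]>140)&(hs[...,2]>90),527,295);k=k.reshape(-1,2);print("jar scene",k.min(0),k.max(0))
for z in (.072,):print(circ(s,cv2.convexHull(k),z))
E
```

```text
lid 120 [ 0.4778 -0.1464] 98.8 58.8 23.6
lid 140 [ 0.4781 -0.1465] 97.8 58.1 23.7
panel 120 [0.3978 0.2781] 74.3 44.1 -16.1
panel 138 [0.3979 0.2785] 73.5 43.5 -16.5
panel 144 [0.3978 0.2783] 73.2 42.5 -16.1
pile 139 [ 0.6568 -0.0031] 75.5 45.6 -18.6
pile 143 [ 0.6568 -0.003 ] 75.2 45.7 -18.3
pile 147 [ 0.6566 -0.0029] 74.9 45.3 -18.6
box 80 [ 0.3984 -0.2899] 99.8 74.3 -12.8
box 122 [ 0.3975 -0.2948] 99.4 63.8 -12.8
box 124 [ 0.3973 -0.296 ] 99.4 61.1 -13.0
box 127 [ 0.3973 -0.2963] 99.4 60.1 -13.2
box 130 [ 0.3973 -0.2963] 99.3 59.9 -13.0
boardall (array([ 0.574 , -0.2959], dtype=float32), np.float32(160.1), np.float32(105.6), np.float32(14.6))
cleat 60 [ 0.6375 -0.2741] 94.3 20.1 -75.9
cleat 100 [ 0.6388 -0.2761] 89.8 18.0 -74.9
cleat 110 [ 0.6391 -0.2763] 89.3 17.8 -75.6
cleat 60 [ 0.5076 -0.3079] 94.7 20.4 -75.4
cleat 100 [ 0.5077 -0.3083] 93.9 20.4 -75.4
cleat 110 [ 0.5082 -0.3104] 89.4 20.4 -75.4
mid [ 0.57365 -0.29335] 0.13526872 14.601267
pot (array([5.08400e-01, 8.70000e-03, 5.25046e+01]), array([508.5,   8.4]), array([48.9, 50.4]))
jarcap (array([ 0.571 ,  0.2967, 72.6174]), array([570.6, 293. ]), array([58.4, 74.3]))
weight base on .032 (array([ 0.465 ,  0.1439, 56.2606]), array([464.8, 144. ]), array([50.1, 54.4])) on 0 (array([ 0.4639,  0.1496, 58.6244]), array([463.6, 149.7]), array([52.2, 56.7]))
weight scene bbox [415 229] [446 268] [[0.46550273 0.14738474]]
jar scene [505 274] [552 315]
(array([ 0.5814,  0.301 , 85.2444]), array([580.8, 300.5]), array([71.3, 86.4]))
```

Measured sizes match (rims, boards, cap and base within 1–2 mm). Moving to above the box.

Call:
servo_tool(targets=[[3.74,5.07,-1.5,-0.253,87],[3.74,5.07,-1.5,-0.253,87],[3.74,5.07,-1.5,-0.253,87],[3.74,5.07,-1.5,-0.253,87],[3.74,5.07,-1.5,-0.253,87]])

```text
time_s: 0.67
tcp_pos: [0.2855, -0.4461, 0.1938]
ee_rot: [[-1.0, -0.027, -0.0], [-0.027, 1.0, 0.001], [0.0, 0.001, -1.0]]
wrist_force: [-0.1, -0.5, -0.6]
gripper_width: 1.002
gripper_force: 0.0
```

Call:
servo_tool(targets=[[3.74,5.07,-2.0,-0.253,87],[3.74,5.07,-2.0,-0.253,87],[3.74,5.07,-2.0,-0.253,87],[3.74,5.07,-2.0,-0.253,87],[3.74,5.07,-2.0,-0.253,87]])

```text
time_s: 1.08
tcp_pos: [0.3978, -0.2948, 0.1343]
ee_rot: [[-0.974, 0.224, 0.001], [0.224, 0.974, -0.0], [-0.001, -0.0, -1.0]]
wrist_force: [1.2, -1.3, 0.3]
gripper_width: 1.0
gripper_force: 0.0
```

Call:
servo_tool(targets=[[0,0.02,-1.25,0,87],[0,0.02,-2.5,0,87],[0,0.02,-3.4,0,87],[0,0.02,-3.77,0,87],[0,0.02,-3.77,0,87]])

```text
time_s: 1.5
tcp_pos: [0.3958, -0.2951, 0.0191]
ee_rot: [[-0.975, 0.224, -0.005], [0.224, 0.975, 0.002], [0.005, 0.0, -1.0]]
wrist_force: [-0.3, -0.2, -0.5]
gripper_width: 0.998
gripper_force: 0.0
```

Call:
servo_tool(targets=[[0,0,0,0,50],[0,0,0,0,50],[0,0,0,0,50],[0,0,0,0,50],[0,0,0,0,50]])

```text
time_s: 1.92
tcp_pos: [0.3973, -0.296, 0.022]
ee_rot: [[-0.974, 0.224, 0.001], [0.224, 0.974, -0.0], [-0.001, -0.0, -1.0]]
wrist_force: [-0.6, -0.6, 0.9]
gripper_width: 0.706
gripper_force: 0.0
```

Call:
servo_tool(targets=[[0,0,0,0,50],[0,0,0,0,50],[0,0,0.4,0,50],[0,0,1.4,0,50],[0,0,2.2,0,50]])

```text
time_s: 2.33
tcp_pos: [0.3964, -0.2957, 0.088]
ee_rot: [[-0.975, 0.224, -0.002], [0.224, 0.975, 0.001], [0.002, 0.0, -1.0]]
wrist_force: [0.7, -0.3, -0.4]
gripper_width: 0.687
gripper_force: 30.0
```

Call:
servo_tool(targets=[[5.88,0.09,0,0.482,50],[5.88,0.09,0,0.482,50],[5.88,0.09,0,0.482,50],[5.88,0.09,0,0.482,50],[5.88,0.09,0,0.482,50]])

```text
time_s: 2.75
tcp_pos: [0.5795, -0.2932, 0.0873]
ee_rot: [[-0.966, -0.259, 0.005], [-0.259, 0.966, -0.002], [-0.004, -0.003, -1.0]]
wrist_force: [0.1, -0.9, -0.3]
gripper_width: 0.684
gripper_force: 30.0
```

Call:
servo_tool(targets=[[0,0,-0.6,0,50],[0,0,-1.1,0,50],[0,0,-1.5,0,50],[0,0,-1.8,0,50],[0,0,-1.9,0,50]])

```text
time_s: 3.17
tcp_pos: [0.5724, -0.293, 0.0299]
ee_rot: [[-0.967, -0.253, -0.003], [-0.253, 0.967, 0.0], [0.003, 0.001, -1.0]]
wrist_force: [-5.3, 3.8, 14.6]
gripper_width: 0.684
gripper_force: 30.0
```

Call:
servo_tool(targets=[[0,0,0,0,75],[0,0,0,0,87],[0,0,0,0,87],[0,0,1.0,0,87],[0,0,2.3,0,87]])

```text
time_s: 3.58
tcp_pos: [0.5709, -0.2925, 0.0966]
ee_rot: [[-0.968, -0.252, -0.008], [-0.252, 0.968, 0.003], [0.007, 0.005, -1.0]]
wrist_force: [0.6, 0.6, -0.5]
gripper_width: 0.956
gripper_force: 0.0
```

Call:
servo_tool(targets=[[-3.2,4.9,0.6,0.158,87],[-3.2,4.9,0.6,0.158,87],[-3.2,4.9,0.6,0.158,87],[-3.2,4.9,0.6,0.158,87],[-3.2,4.9,0.6,0.158,87]])

```text
time_s: 4.0
tcp_pos: [0.4737, -0.1433, 0.1184]
ee_rot: [[-0.915, -0.404, -0.001], [-0.404, 0.915, 0.001], [0.0, 0.001, -1.0]]
wrist_force: [-1.5, 0.5, -0.3]
gripper_width: 0.997
gripper_force: 0.0
```

Run:
```python
from m import *
c=r.capture("top");im=c["pixels"]
cv2.imwrite("pics/b1.png",cv2.resize(im[130:330,340:560,::-1],None,fx=2.7,fy=2.7,interpolation=cv2.INTER_CUBIC))
```

```text
(no output)
```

View pics/b1.png

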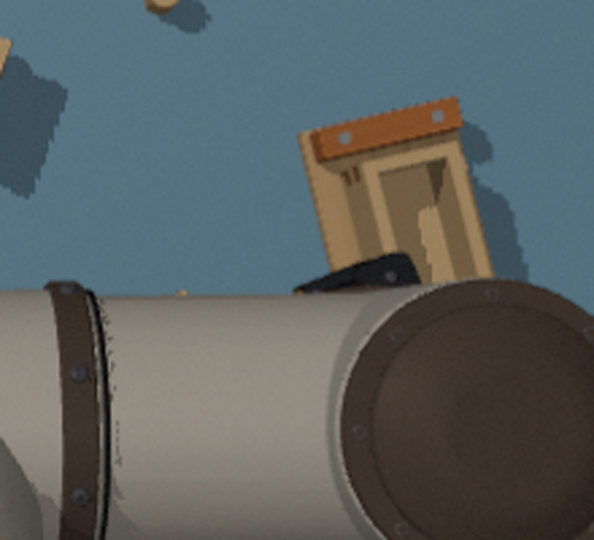

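The box sits between the cleats (its far end beside the cleat at (385,130) in the crop); arm hides the rest. Now the lid.

Call:
servo_tool(targets=[[0,0,-1.2,0,87],[0,0,-2.3,0,87],[0,0,-3.0,0,87],[0,0,-3.3,0,87],[0,0,-3.32,0,87]])

```text
time_s: 4.47
tcp_pos: [0.4777, -0.1466, 0.0179]
ee_rot: [[-0.915, -0.402, -0.002], [-0.402, 0.915, -0.001], [0.002, 0.0, -1.0]]
wrist_force: [0.2, 0.3, 0.3]
gripper_width: 0.999
gripper_force: 0.0
```

Call:
servo_tool(targets=[[0,0,0,0,50],[0,0,0,0,50],[0,0,0,0,50],[0,0,0,0,50],[0,0,0,0,50]])

```text
time_s: 4.88
tcp_pos: [0.4777, -0.1463, 0.0181]
ee_rot: [[-0.916, -0.402, 0.001], [-0.402, 0.916, -0.0], [-0.001, -0.0, -1.0]]
wrist_force: [-0.2, -0.6, 0.3]
gripper_width: 0.704
gripper_force: 0.0
```

Call:
servo_tool(targets=[[0,0,0,0,50],[0,0,0,0,50],[0,0,0.5,0,50],[0,0,1.6,0,50],[0,0,2.8,0,50]])

```text
time_s: 5.3
tcp_pos: [0.4757, -0.1461, 0.1011]
ee_rot: [[-0.916, -0.402, -0.006], [-0.402, 0.916, 0.0], [0.005, 0.002, -1.0]]
wrist_force: [0.8, 0.0, -1.1]
gripper_width: 0.687
gripper_force: 30.0
```

Run:
```python
from m import *
c=r.capture("scene");im=c["pixels"]
cv2.imwrite("pics/b2.png",cv2.resize(im[180:300,110:310,::-1],None,fx=4,fy=4,interpolation=cv2.INTER_CUBIC))
```

```text
(no output)
```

View pics/b2.png

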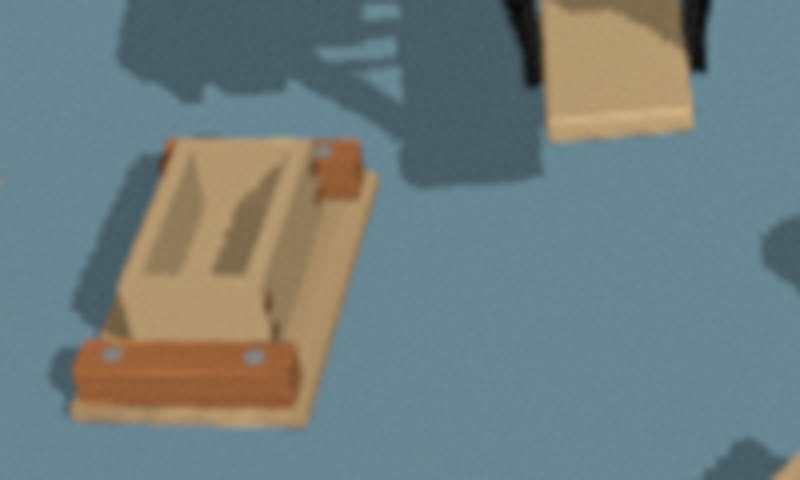

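Box sits flat between cleats; rim corners at crop (121,277), (268,277), (318,140), (178,140). Lid held level. Check the rim centre by rays.

Run:
```python
from m import *
c=r.capture("scene")
f=lambda a:np.array(a)/4+[110,180]-.375
p=plane(c,f([(121,277),(268,277),(318,140),(178,140)]),.048);print(p.round(4),p.mean(0).round(4))
d=p[0]+p[1]-p[2]-p[3];print(np.linalg.norm(d)/2,np.degrees(np.arctan2(-d[1],-d[0]))%180)
q=plane(c,f([(80,345),(296,345),(360,142),(170,140)]),.028);print("cleats",q.round(4),q.mean(0).round(4))
```

```text
[[ 0.6219 -0.3096]
 [ 0.6049 -0.25  ]
 [ 0.5158 -0.2717]
 [ 0.5325 -0.3329]] [ 0.5687 -0.291 ]
0.09208218312813109 14.156967103179426
cleats [[ 0.6453 -0.3206]
 [ 0.62   -0.2332]
 [ 0.489  -0.2674]
 [ 0.511  -0.3537]] [ 0.5663 -0.2937]
```

Call:
servo_tool(targets=[[3.2,-4.9,0,-0.158,50],[3.2,-4.9,0,-0.158,50],[3.2,-4.9,0,-0.158,50],[3.2,-4.9,0,-0.158,50],[3.2,-4.9,0,-0.158,50]])

```text
time_s: 5.82
tcp_pos: [0.5761, -0.2978, 0.1007]
ee_rot: [[-0.968, -0.25, 0.002], [-0.25, 0.968, -0.002], [-0.002, -0.002, -1.0]]
wrist_force: [-0.2, 0.2, 0.2]
gripper_width: 0.684
gripper_force: 30.0
```

Call:
servo_tool(targets=[[0,0,-0.4,0,50],[0,0,-0.8,0,50],[0,0,-1.05,0,50],[0,0,-1.15,0,50],[0,0,-1.19,0,50]])

```text
time_s: 6.23
tcp_pos: [0.5716, -0.2916, 0.066]
ee_rot: [[-0.967, -0.255, -0.004], [-0.255, 0.967, 0.001], [0.004, 0.002, -1.0]]
wrist_force: [-3.6, 1.2, 8.0]
gripper_width: 0.684
gripper_force: 30.0
```

Call:
servo_tool(targets=[[0,0,0,0,50],[0,0,0,0,75],[0,0,0,0,87],[0,0,0,0,87],[0,0,1.0,0,87]])

```text
time_s: 6.65
tcp_pos: [0.5694, -0.2912, 0.0901]
ee_rot: [[-0.968, -0.252, -0.012], [-0.252, 0.968, 0.005], [0.01, 0.008, -1.0]]
wrist_force: [-0.1, -0.1, -0.1]
gripper_width: 0.905
gripper_force: 0.0
```

Call:
servo_tool(targets=[[0,0,1.1,0,87],[-0.6,2.0,1.1,0.12,87],[-1.2,4.0,1.1,0.24,87],[-1.2,4.9,1.1,0.33,87],[-1.2,4.9,1.1,0.35,87]])

```text
time_s: 7.07
tcp_pos: [0.5361, -0.1436, 0.1293]
ee_rot: [[-0.82, -0.573, 0.0], [-0.573, 0.82, 0.001], [-0.0, 0.001, -1.0]]
wrist_force: [0.3, -0.2, -0.3]
gripper_width: 0.995
gripper_force: 0.0
```

Call:
servo_tool(targets=[[-1.2,4.9,0,0.35,87],[-1.2,4.9,0,0.35,87],[-1.2,4.9,0,0.35,87],[-1.2,4.9,0,0.35,87],[-1.2,4.9,0,0.35,87]])

```text
time_s: 7.48
tcp_pos: [0.5004, 0.0046, 0.1295]
ee_rot: [[-0.572, -0.82, 0.001], [-0.82, 0.572, 0.001], [-0.001, -0.0, -1.0]]
wrist_force: [0.8, -0.3, -1.0]
gripper_width: 0.998
gripper_force: 0.0
```

Call:
servo_tool(targets=[[-1.23,4.78,0,0,87],[-1.23,4.78,0,0,87],[-1.23,4.78,0,0,87],[-1.23,4.78,0,0,87],[-1.23,4.78,0,0,87]])

```text
time_s: 7.9
tcp_pos: [0.4643, 0.1476, 0.1295]
ee_rot: [[-0.573, -0.82, 0.002], [-0.82, 0.573, 0.001], [-0.002, -0.001, -1.0]]
wrist_force: [0.1, 0.1, 0.4]
gripper_width: 1.002
gripper_force: 0.0
```

Run:
```python
from m import *
c=r.capture("top");im=c["pixels"]
cv2.imwrite("pics/b3.png",cv2.resize(im[130:330,300:560,::-1],None,fx=2.9,fy=2.9,interpolation=cv2.INTER_CUBIC))
hsv=cv2.cvtColor(im,cv2.COLOR_RGB2HSV).astype(int);H,S,V=hsv[...,0],hsv[...,1],hsv[...,2]
for v in (140,146,150,154): 
    try: print(v,*rect(c,blob((H<30)&(S>50)&(S<140)&(V>v),490,217),.06))
    except Exception as e: print(e)
for x,y in((483,180),(503,256)): print(*rect(c,blob((H<16)&(S>140)&(V>110),x,y),.028))
```

```text
140 [ 0.5725 -0.2909] 98.9 59.0 14.7
146 [ 0.5726 -0.2911] 98.8 58.1 14.6
150 [ 0.5727 -0.2912] 98.6 58.0 14.8
154 [ 0.5727 -0.2912] 98.5 57.6 14.6
[ 0.6381 -0.274 ] 94.2 18.1 -74.6
[ 0.5016 -0.2843] 45.3 20.4 -75.2
```

View pics/b3.png

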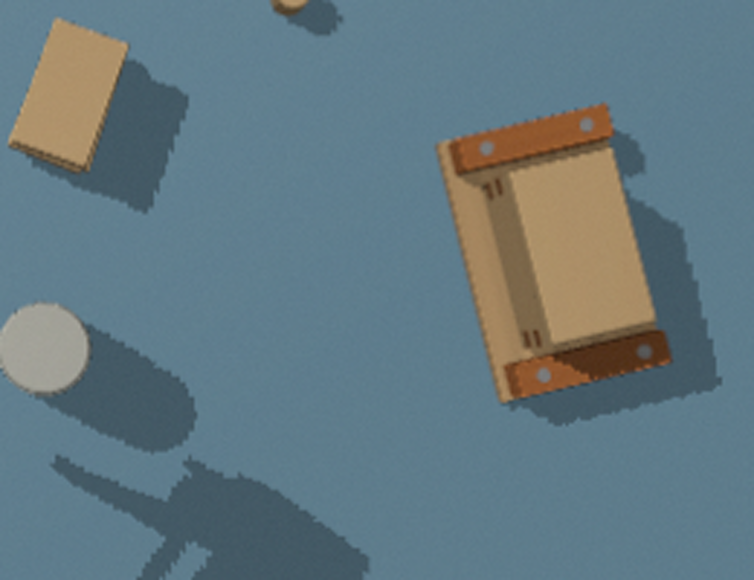

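The lid lies square on the box (crop: lid (510,180)-(655,325)), flush with its edges, at (0.5727,-0.2911). Now the weight.

Call:
servo_tool(targets=[[0,0,-0.6,0,55],[0,0,-1.2,0,55],[0,0,-1.9,0,50],[0,0,-2.4,0,45],[0,0,-2.46,0,40]])

```text
time_s: 8.37
tcp_pos: [0.463, 0.142, 0.0528]
ee_rot: [[-0.579, -0.815, -0.005], [-0.815, 0.579, -0.003], [0.006, 0.002, -1.0]]
wrist_force: [-0.3, -0.1, 0.0]
gripper_width: 0.709
gripper_force: 0.0
```

Call:
servo_tool(targets=[[0,0,0,0,10],[0,0,0,0,10],[0,0,0,0,10],[0,0,0,0,10],[0,0,0,0,10]])

```text
time_s: 8.78
tcp_pos: [0.465, 0.1445, 0.0562]
ee_rot: [[-0.577, -0.817, 0.002], [-0.817, 0.577, 0.001], [-0.002, -0.001, -1.0]]
wrist_force: [-0.5, 0.5, 0.1]
gripper_width: 0.326
gripper_force: 0.0
```

Call:
servo_tool(targets=[[0,0,0,0,10],[0,0,0,0,10],[0,0,0,0,10],[0,0,0,0,10],[0,0,0,0,10]])

```text
time_s: 9.2
tcp_pos: [0.4644, 0.1445, 0.0559]
ee_rot: [[-0.577, -0.817, 0.0], [-0.817, 0.577, 0.0], [-0.0, -0.0, -1.0]]
wrist_force: [-3.0, 2.5, 6.2]
gripper_width: 0.271
gripper_force: 29.9
```

Call:
servo_tool(targets=[[0,0,0.4,0,10],[0,0,1.2,0,10],[0,0,2.2,0,10],[0,0,3.0,0,10],[0,0,3.3,0,10]])

```text
time_s: 9.62
tcp_pos: [0.4654, 0.1446, 0.1564]
ee_rot: [[-0.577, -0.817, 0.003], [-0.817, 0.577, 0.002], [-0.004, -0.002, -1.0]]
wrist_force: [1.0, 1.4, -6.0]
gripper_width: 0.265
gripper_force: 30.0
```

Call:
servo_tool(targets=[[0.3,-1.0,0,0,10],[0.6,-2.1,0,0,10],[0.9,-3.2,0,0,10],[1.2,-4.3,0,0,10],[1.2,-4.83,0,0,10]])

```text
time_s: 10.03
tcp_pos: [0.5, -0.0037, 0.152]
ee_rot: [[-0.579, -0.815, -0.004], [-0.815, 0.579, -0.001], [0.003, 0.002, -1.0]]
wrist_force: [1.1, 0.4, -6.7]
gripper_width: 0.266
gripper_force: 30.0
```

Call:
servo_tool(targets=[[0.3,-1.1,0,0,10],[0.6,-2.2,0,0,10],[0.9,-3.3,0,0,10],[1.2,-4.4,0,0,10],[1.2,-4.83,0,0,10]])

```text
time_s: 10.45
tcp_pos: [0.5366, -0.149, 0.1517]
ee_rot: [[-0.58, -0.815, -0.003], [-0.815, 0.58, -0.001], [0.002, 0.002, -1.0]]
wrist_force: [-0.2, -0.3, -6.5]
gripper_width: 0.265
gripper_force: 30.0
```

Call:
servo_tool(targets=[[0.3,-1.1,0,0,10],[0.6,-2.2,0,0,10],[0.9,-3.3,0,0,10],[1.19,-4.4,0,0,10],[1.19,-4.84,0,0,10]])

```text
time_s: 10.87
tcp_pos: [0.5724, -0.2943, 0.1512]
ee_rot: [[-0.579, -0.815, -0.002], [-0.815, 0.579, -0.0], [0.001, 0.002, -1.0]]
wrist_force: [0.5, 0.3, -6.5]
gripper_width: 0.267
gripper_force: 30.0
```

Call:
servo_tool(targets=[[0,0,-0.4,0,10],[0,0,-0.8,0,10],[0,0,-1.1,0,10],[0,0,-1.22,0,10],[0,0,-1.22,0,10]])

```text
time_s: 11.28
tcp_pos: [0.5713, -0.2901, 0.1166]
ee_rot: [[-0.577, -0.817, -0.003], [-0.817, 0.577, 0.001], [0.001, 0.003, -1.0]]
wrist_force: [1.0, -1.0, -7.5]
gripper_width: 0.271
gripper_force: 30.0
```

```bash
python3 -c "
from h import *
s=r.sense();print(s['tcp_pos'],s['wrist_force'])
im=r.capture('scene')['pixels'];cv2.imwrite('pics/w.png',cv2.resize(im[150:290,100:300,::-1],None,fx=4,fy=4))"
```

```text
[ 0.57132084 -0.29010203  0.11658905] [ 1.03430788 -0.96008888 -7.49801761]
```

View pics/w.png

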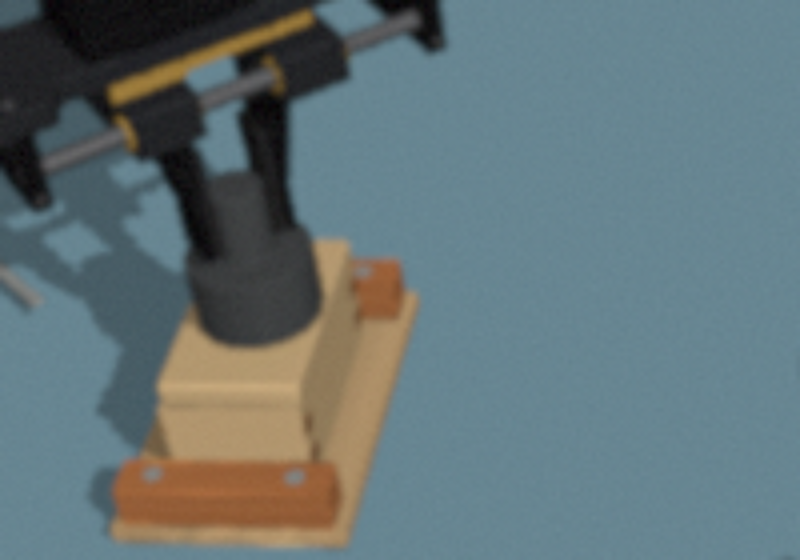

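Weight upright just above the lid's middle (base bottom at (258,340) in the crop). Lower to contact.

Call:
servo_tool(targets=[[0,0,-0.03,0,10],[0,0,-0.06,0,10],[0,0,-0.08,0,10],[0,0,-0.09,0,10],[0,0,-0.09,0,10]])

```text
time_s: 11.75
tcp_pos: [0.5727, -0.2905, 0.1163]
ee_rot: [[-0.577, -0.817, 0.001], [-0.817, 0.577, -0.0], [-0.001, -0.001, -1.0]]
wrist_force: [-1.9, 3.0, 2.3]
gripper_width: 0.264
gripper_force: 30.0
```

Call:
servo_tool(targets=[[0,0,0,0,40],[0,0,0,0,60],[0,0,0,0,87],[0,0,0,0,87],[0,0,0.5,0,87]])

```text
time_s: 12.17
tcp_pos: [0.5705, -0.2905, 0.1272]
ee_rot: [[-0.578, -0.816, -0.005], [-0.816, 0.578, 0.002], [0.001, 0.005, -1.0]]
wrist_force: [-0.4, -0.3, 0.2]
gripper_width: 0.557
gripper_force: 0.0
```

Call:
servo_tool(targets=[[0,0,1.0,0,87],[0,0,1.5,0,87],[-0.2,1.0,1.5,0.1,87],[-0.5,2.2,1.5,0.2,87],[-0.8,3.5,1.5,0.3,87]])

```text
time_s: 12.58
tcp_pos: [0.5482, -0.1859, 0.1752]
ee_rot: [[-0.308, -0.951, 0.002], [-0.951, 0.308, -0.0], [-0.0, -0.002, -1.0]]
wrist_force: [0.7, 0.8, 0.2]
gripper_width: 0.938
gripper_force: 0.0
```

Call:
servo_tool(targets=[[-0.3,1.2,0,0.1,87],[-0.6,2.4,0,0.2,87],[-0.9,3.6,-0.5,0.3,87],[-1.1,4.8,-1.0,0.316,87],[-1.1,4.8,-1.5,0.316,87]])

```text
time_s: 13.0
tcp_pos: [0.515, -0.0375, 0.1305]
ee_rot: [[0.007, -1.0, 0.003], [-1.0, -0.007, 0.001], [-0.001, -0.003, -1.0]]
wrist_force: [-0.5, -0.8, 0.4]
gripper_width: 0.996
gripper_force: 0.0
```

Call:
servo_tool(targets=[[-0.24,1.69,0,0,87],[-0.24,1.69,0,0,87],[-0.24,1.69,0,0,87],[-0.24,1.69,0,0,87],[-0.24,1.69,0,0,87]])

```text
time_s: 13.42
tcp_pos: [0.5084, 0.0085, 0.1304]
ee_rot: [[0.001, -1.0, 0.001], [-1.0, -0.001, 0.0], [-0.0, -0.001, -1.0]]
wrist_force: [0.7, 0.5, -1.1]
gripper_width: 1.0
gripper_force: 0.0
```

Run:
```python
from m import *
print(r.sense()['tcp_pos'])
c=r.capture("top");im=c["pixels"]
cv2.imwrite("pics/b4.png",cv2.resize(im[130:330,300:560,::-1],None,fx=2.9,fy=2.9,interpolation=cv2.INTER_CUBIC))
hsv=cv2.cvtColor(im,cv2.COLOR_RGB2HSV).astype(int);H,S,V=hsv[...,0],hsv[...,1],hsv[...,2]
print("weight",circ(c,blob((V<66)&(S<60),495,217),.092))
print("lid",*rect(c,blob((H<30)&(S>50)&(S<140)&(V>140),490,217),.06))
```

```text
[0.50844484 0.00845509 0.1303783 ]
weight (array([ 0.5721, -0.2837, 62.8526]), array([ 572.3, -283.6]), array([51. , 62.6]))
lid [ 0.5323 -0.2828] 59.9 30.3 58.1
```

View pics/b4.png

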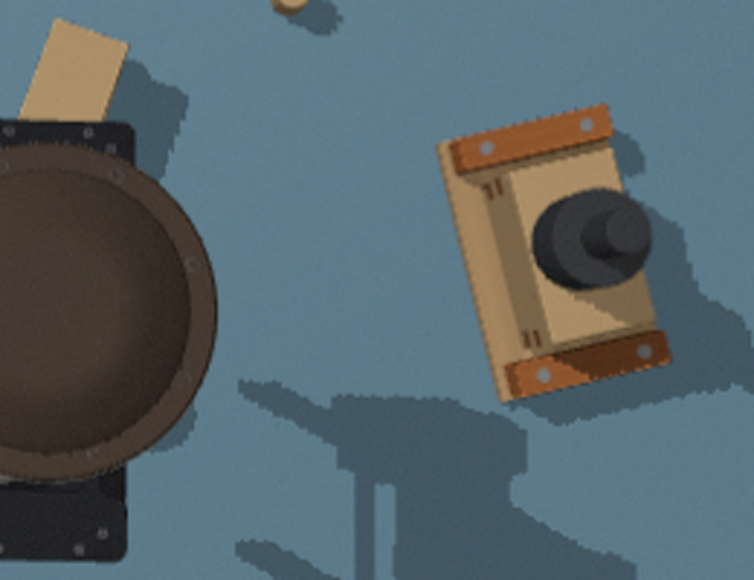

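Weight stands upright near the lid's middle (base about (580,241) vs lid centre (582,250) in the crop, ~4 mm off, within tolerance). Now the pot.

Call:
servo_tool(targets=[[0,0,-1.2,0,87],[0,0,-2.3,0,87],[0,0,-3.1,0,87],[0,0,-3.35,0,87],[0,0,-3.35,0,87]])

```text
time_s: 13.88
tcp_pos: [0.507, 0.0077, 0.0278]
ee_rot: [[-0.0, -1.0, -0.004], [-1.0, 0.0, -0.002], [0.002, 0.004, -1.0]]
wrist_force: [-0.2, 0.3, -0.2]
gripper_width: 0.997
gripper_force: 0.0
```

Call:
servo_tool(targets=[[0,0,0,0,45],[0,0,0,0,45],[0,0,0,0,45],[0,0,0,0,45],[0,0,0,0,45]])

```text
time_s: 14.3
tcp_pos: [0.5086, 0.0091, 0.0306]
ee_rot: [[0.001, -1.0, 0.002], [-1.0, -0.001, 0.001], [-0.001, -0.002, -1.0]]
wrist_force: [0.3, 0.4, 0.2]
gripper_width: 0.705
gripper_force: 0.0
```

Call:
servo_tool(targets=[[0,0,0,0,45],[0,0,0,0,45],[0,0,0,0,45],[0,0,0.4,0,45],[0,0,1.2,0,45]])

```text
time_s: 14.72
tcp_pos: [0.5056, 0.0083, 0.0633]
ee_rot: [[0.0, -1.0, -0.007], [-1.0, -0.0, -0.002], [0.002, 0.007, -1.0]]
wrist_force: [0.4, 0.8, 0.2]
gripper_width: 0.608
gripper_force: 30.0
```

Call:
servo_tool(targets=[[0,0,1.0,0,45],[0,0.5,2.0,0,45],[0.1,1.4,2.7,0,45],[0.2,2.4,2.7,0,45],[0.3,3.4,2.7,0,45]])

```text
time_s: 15.13
tcp_pos: [0.5176, 0.1122, 0.1483]
ee_rot: [[-0.0, -1.0, 0.003], [-1.0, 0.0, 0.002], [-0.002, -0.003, -1.0]]
wrist_force: [0.1, -0.2, -1.8]
gripper_width: 0.611
gripper_force: 30.0
```

Call:
servo_tool(targets=[[0.2,1.1,0,0,45],[0.4,2.2,0,0,45],[0.6,3.3,0,0,45],[0.8,4.4,0,0,45],[1.0,5.4,0,0,45]])

```text
time_s: 15.55
tcp_pos: [0.5467, 0.2747, 0.1459]
ee_rot: [[0.002, -1.0, -0.001], [-1.0, -0.002, -0.0], [0.0, 0.001, -1.0]]
wrist_force: [-0.4, -0.2, -0.6]
gripper_width: 0.611
gripper_force: 30.0
```

Call:
servo_tool(targets=[[0.2,1.1,0,0,45],[0.4,2.2,0,0,45],[0.6,3.2,0,0,45],[0.79,4.05,0,0,45],[0.79,4.05,0,0,45]])

```text
time_s: 15.97
tcp_pos: [0.571, 0.399, 0.1449]
ee_rot: [[0.005, -1.0, 0.001], [-1.0, -0.005, 0.001], [-0.001, -0.001, -1.0]]
wrist_force: [0.8, -0.9, -0.8]
gripper_width: 0.607
gripper_force: 30.0
```

Run:
```python
from h import *
print(r.sense()['tcp_pos'])
a=r.capture("top")["pixels"][80:320,0:260,::-1];b=r.capture("scene")["pixels"][200:440,380:640,::-1]
cv2.imwrite("pics/j.png",cv2.resize(np.hstack([a,b]),None,fx=1.53,fy=1.53,interpolation=cv2.INTER_CUBIC))
```

```text
[0.57098398 0.39897767 0.14486053]
```

View pics/j.png

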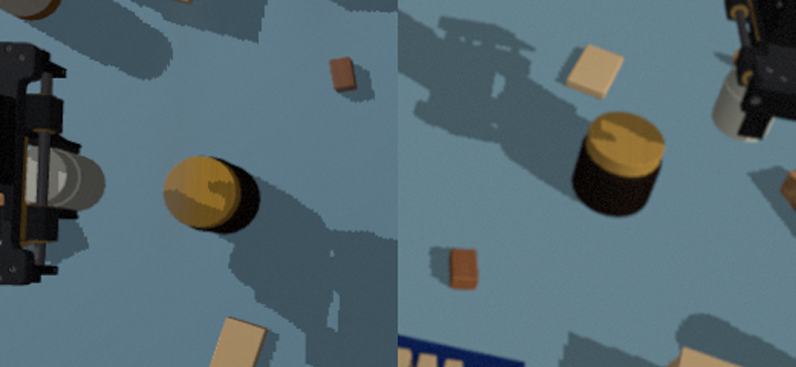

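Pot hangs upright left of the jar with clear bench below it; lower it.

Call:
servo_tool(targets=[[0,0,-1.0,0,45],[0,0,-2.0,0,45],[0,0,-3.0,0,45],[0,0,-3.6,0,45],[0,0,-3.8,0,45]])

```text
time_s: 16.48
tcp_pos: [0.5683, 0.3909, 0.0299]
ee_rot: [[-0.0, -1.0, -0.007], [-1.0, 0.0, -0.007], [0.007, 0.007, -1.0]]
wrist_force: [-8.0, -4.0, 17.0]
gripper_width: 0.611
gripper_force: 30.0
```

Call:
servo_tool(targets=[[0,0,-0.05,0,45],[0,0,-0.08,0,45],[0,0,-0.08,0,45],[0,0,-0.08,0,45],[0,0,-0.08,0,45]])

```text
time_s: 16.9
tcp_pos: [0.571, 0.3944, 0.0309]
ee_rot: [[0.001, -1.0, 0.001], [-1.0, -0.001, 0.001], [-0.001, -0.001, -1.0]]
wrist_force: [0.3, 0.3, -1.2]
gripper_width: 0.608
gripper_force: 30.0
```

Call:
servo_tool(targets=[[0,0,0,0,60],[0,0,0,0,75],[0,0,0,0,87],[0,0,0,0,87],[0,0,0.7,0,87]])

```text
time_s: 17.32
tcp_pos: [0.5683, 0.3924, 0.0468]
ee_rot: [[-0.0, -1.0, -0.007], [-1.0, 0.0, -0.006], [0.006, 0.007, -1.0]]
wrist_force: [-0.6, -0.7, -2.0]
gripper_width: 0.899
gripper_force: 0.0
```

Call:
servo_tool(targets=[[0,0,1.2,0,87],[0,0,2.3,0,87],[-0.4,-0.3,2.5,0.1,87],[-1.2,-0.8,2.5,0.22,87],[-2.0,-1.3,2.5,0.34,87]])

```text
time_s: 17.73
tcp_pos: [0.5107, 0.3555, 0.1271]
ee_rot: [[0.339, -0.941, 0.002], [-0.941, -0.339, 0.002], [-0.001, -0.002, -1.0]]
wrist_force: [-0.9, 0.2, -0.7]
gripper_width: 0.995
gripper_force: 0.0
```

Call:
servo_tool(targets=[[-0.6,-0.4,0,0.12,87],[-1.2,-0.8,0,0.24,87],[-1.9,-1.2,0,0.36,87],[-2.5,-1.7,0,0.48,87],[-3.1,-2.1,0,0.58,87]])

```text
time_s: 18.15
tcp_pos: [0.4167, 0.2915, 0.1264]
ee_rot: [[0.8, -0.601, 0.0], [-0.601, -0.8, 0.0], [-0.0, -0.0, -1.0]]
wrist_force: [-1.1, -0.1, -0.0]
gripper_width: 0.999
gripper_force: 0.0
```

Call:
servo_tool(targets=[[-0.67,-0.46,0,0.12,87],[-0.67,-0.46,0,0.24,87],[-0.67,-0.46,0,0.368,87],[-0.67,-0.46,0,0.368,87],[-0.67,-0.46,0,0.368,87]])

```text
time_s: 18.57
tcp_pos: [0.3977, 0.2788, 0.1265]
ee_rot: [[0.96, -0.281, 0.0], [-0.281, -0.96, 0.001], [0.0, -0.001, -1.0]]
wrist_force: [0.2, 0.1, 0.6]
gripper_width: 0.998
gripper_force: 0.0
```

Run:
```python
from m import *
s=r.sense();print(s['tcp_pos'],s['joints'].round(1))
c=r.capture("top");im=c["pixels"];hsv=cv2.cvtColor(im,cv2.COLOR_RGB2HSV).astype(int);H,S,V=hsv[...,0],hsv[...,1],hsv[...,2]
print("pot",circ(c,blob((S<45)&(V>100),75,205),.06))
k=blob((H<30)&(S>140)&(V>70),132,205);print("cap",circ(c,k,.072))
p=plane(c,k,.072);print(p.min(0),p.max(0))
k=blob((V<60)&(S<256)&((H<40)|(V<30)),150,210)
```

```text
[0.39770947 0.27884665 0.12648391] [ 54.2  15.5 -27.7   0.  -46.7  19.4]
pot (array([ 0.5722,  0.3897, 55.1989]), array([571.9, 392.1]), array([46.9, 51.9]))
cap (array([ 0.571 ,  0.2967, 72.6208]), array([570.7, 293.9]), array([61. , 73.9]))
[0.53497192 0.26215097] [0.6063681  0.32637287]
```

Call:
servo_tool(targets=[[0,0,-1.2,0,80],[0,0,-2.4,0,75],[0,0,-3.3,0,75],[0,0,-3.58,0,75],[0,0,-3.6,0,75]])

```text
time_s: 19.03
tcp_pos: [0.3972, 0.278, 0.018]
ee_rot: [[0.96, -0.279, -0.002], [-0.279, -0.96, -0.003], [-0.001, 0.003, -1.0]]
wrist_force: [-0.3, -0.3, -0.3]
gripper_width: 0.866
gripper_force: 0.0
```

Call:
servo_tool(targets=[[0,0,0,0,36],[0,0,0,0,36],[0,0,0,0,36],[0,0,0,0,36],[0,0,0,0,36]])

```text
time_s: 19.45
tcp_pos: [0.3978, 0.2788, 0.0184]
ee_rot: [[0.96, -0.278, 0.0], [-0.278, -0.96, 0.0], [0.0, -0.001, -1.0]]
wrist_force: [0.3, -0.3, -0.0]
gripper_width: 0.572
gripper_force: 0.0
```

Call:
servo_tool(targets=[[0,0,0,0,36],[0,0,0,0,36],[0,0,0,0,36],[0,0,0.5,0,36],[0,0,1.5,0,36]])

```text
time_s: 19.87
tcp_pos: [0.3958, 0.2764, 0.0607]
ee_rot: [[0.96, -0.279, -0.006], [-0.279, -0.96, -0.007], [-0.004, 0.008, -1.0]]
wrist_force: [0.3, 0.4, 0.3]
gripper_width: 0.522
gripper_force: 30.0
```

Call:
servo_tool(targets=[[0,0,1.0,0,36],[0.3,-0.5,2.0,0,36],[0.9,-1.3,2.0,0,36],[1.5,-2.1,2.0,0,36],[2.2,-3.0,2.0,0,36]])

```text
time_s: 20.28
tcp_pos: [0.4639, 0.1882, 0.124]
ee_rot: [[0.961, -0.277, 0.001], [-0.277, -0.961, 0.001], [0.001, -0.002, -1.0]]
wrist_force: [0.7, 0.5, -0.4]
gripper_width: 0.525
gripper_force: 30.0
```

Call:
servo_tool(targets=[[0.8,-0.8,0,0,36],[1.6,-1.6,0,0,36],[2.4,-2.4,0,-0.02,36],[3.2,-3.2,0,-0.038,36],[4.0,-4.0,0,-0.038,36]])

```text
time_s: 20.7
tcp_pos: [0.5843, 0.0672, 0.1229]
ee_rot: [[0.949, -0.315, -0.001], [-0.315, -0.949, -0.0], [-0.001, 0.0, -1.0]]
wrist_force: [0.2, 1.4, 0.1]
gripper_width: 0.525
gripper_force: 30.0
```

Call:
servo_tool(targets=[[0.8,-0.8,0,0,36],[1.6,-1.6,0,0,36],[2.42,-2.38,0,0,36],[2.42,-2.38,-0.3,0,36],[2.42,-2.38,-0.5,0,36]])

```text
time_s: 21.12
tcp_pos: [0.6564, -0.0042, 0.1065]
ee_rot: [[0.948, -0.317, -0.001], [-0.317, -0.948, 0.0], [-0.001, 0.0, -1.0]]
wrist_force: [-0.5, 0.4, -1.6]
gripper_width: 0.516
gripper_force: 30.0
```

Call:
servo_tool(targets=[[0,0,-0.5,0,36],[0,0,-1.0,0,36],[0,0,-1.4,0,36],[0,0,-1.65,0,36],[0,0,-1.75,0,36]])

```text
time_s: 21.53
tcp_pos: [0.6546, -0.0022, 0.0544]
ee_rot: [[0.95, -0.313, -0.004], [-0.313, -0.95, -0.001], [-0.003, 0.002, -1.0]]
wrist_force: [-3.0, 0.2, 7.6]
gripper_width: 0.523
gripper_force: 30.0
```

Call:
servo_tool(targets=[[0,0,-0.03,0,36],[0,0,-0.03,0,36],[0,0,-0.03,0,36],[0,0,-0.03,0,50],[0,0,-0.03,0,60]])

```text
time_s: 21.95
tcp_pos: [0.6566, -0.0027, 0.0553]
ee_rot: [[0.949, -0.314, 0.001], [-0.314, -0.949, 0.0], [0.001, -0.001, -1.0]]
wrist_force: [-0.2, 0.1, -0.4]
gripper_width: 0.585
gripper_force: 0.0
```

Call:
servo_tool(targets=[[0,0,0,0,75],[0,0,0,0,80],[0,0,0,0,80],[0,0,0.5,0,80],[0,0,1.2,0,80]])

```text
time_s: 22.37
tcp_pos: [0.6545, -0.0031, 0.0887]
ee_rot: [[0.949, -0.315, -0.006], [-0.315, -0.949, -0.001], [-0.005, 0.003, -1.0]]
wrist_force: [0.8, 0.3, 0.1]
gripper_width: 0.894
gripper_force: 0.0
```

Call:
servo_tool(targets=[[0,0,1.0,0,80],[-0.8,0.4,2.0,0,80],[-1.8,1,2.0,0,80],[-3.0,1.6,2.0,0,80],[-4.0,2.2,2.0,0,80]])

```text
time_s: 22.78
tcp_pos: [0.5344, 0.0635, 0.1512]
ee_rot: [[0.949, -0.316, 0.0], [-0.316, -0.949, 0.001], [0.0, -0.001, -1.0]]
wrist_force: [0.1, 1.6, 0.2]
gripper_width: 0.922
gripper_force: 0.0
```

Call:
servo_tool(targets=[[-0.8,0.4,0,0,80],[-1.5,0.8,0,0,80],[-2,1,0,0,80],[-2,1,0,0,80],[-2,1,0,0,80]])

```text
time_s: 23.2
tcp_pos: [0.4761, 0.0936, 0.1513]
ee_rot: [[0.95, -0.313, 0.001], [-0.313, -0.95, 0.0], [0.001, -0.001, -1.0]]
wrist_force: [0.5, 0.4, -0.4]
gripper_width: 0.922
gripper_force: 0.0
```

Run:
```python
from m import *
c=r.capture("top");im=c["pixels"];hsv=cv2.cvtColor(im,cv2.COLOR_RGB2HSV).astype(int);H,S,V=hsv[...,0],hsv[...,1],hsv[...,2]
for v in (139,145,150):print("panel",*rect(c,blob((H<30)&(S>50)&(V>v),324,160),.048))
s=r.capture("scene")["pixels"]
cv2.imwrite("pics/f.png",np.vstack([cv2.resize(im[110:310,40:560,::-1],(780,300),interpolation=cv2.INTER_CUBIC),cv2.resize(s[150:350,110:630,::-1],(780,300),interpolation=cv2.INTER_CUBIC)]))
```

```text
panel [ 0.6547 -0.0019] 77.7 44.4 -18.6
panel [ 0.6547 -0.0018] 77.5 44.3 -18.5
panel [ 0.6553 -0.0019] 75.7 44.1 -18.6
```

View pics/f.png

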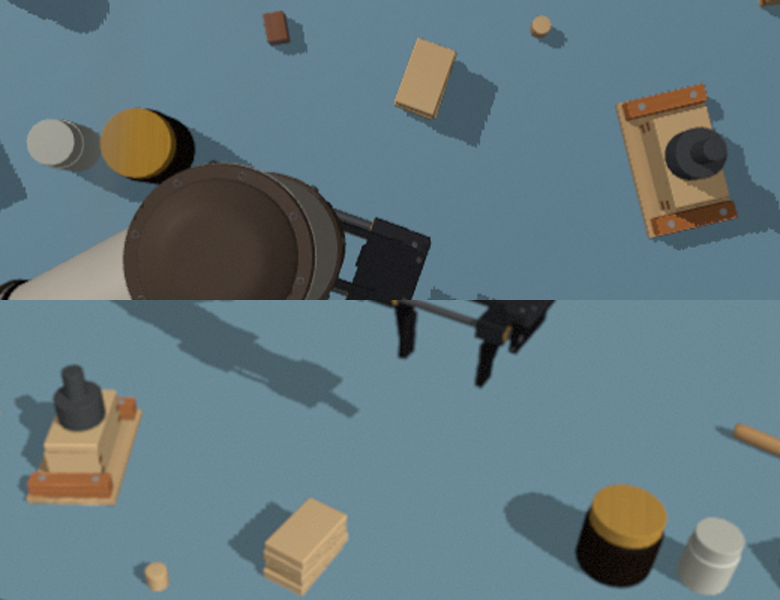

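Everything stands as wanted: the panel is flush on the pile ((425,78) in the top crop), the weight is on the lid (about (690,152)), and the pot is upright and level with the jar ((55,143) vs (140,143)). Handing in.

```bash
python3 -c "
from station import r
print(r.finish_job())"
```

```text
the job is handed in; nothing more can be done
None
```

The gluing job is set out as asked and handed in after about 23 s of robot time; in my last pictures every piece was within tolerance, but the hand-in returned no verdict.

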